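# Reset the burrs of a burr mill: close the collar to touch, back off three clicks

### The job

The electric burr mill on the bench has been cleaned and its hopper is off. Turn its black knurled adjusting collar clockwise until you feel the burrs just touch and the collar stiffen, without forcing them into each other, then back it off three clicks the other way and let go of it. Leave everything else on the bench where it lies.

Things in the scene. Friction and masses are not known exactly. Their poses are not given: they have to be found in the camera images.
- mill: White electric burr mill standing firmly on the bench (it does not shift): grey foot 172 x 126 mm, head 150 (x) x 126 (y) mm whose flat top is 195 mm above the bench. Origin on the bench, straight below the collar's axis; +z up, its front with the clear grounds box and the green switch faces the mill's own -x.
- collar_axis (a point): Point on the upright turning axis of the black knurled collar, 22 mm above the head's flat top: a good height to grip. The collar is an open tube, 60 mm outer diameter, its lower edge about 4 mm and its top rim about 35 mm above the head's top, gripped across its diameter from above at any yaw. It sinks 5 mm a turn when turned clockwise. Axes as the mill's.
- collar_mark (a point): White mark on the collar's top rim, 26 mm from the axis; goes round with the collar. 16 notches a turn (a click each 0.393 rad, as the 16 dots on the head; they and the red line tell nothing of the touch). Let go, the collar rests in a notch, as at the start. Leaving one takes about 0.1 N m either way, falling to nothing midway; then it pulls on into the next.
- burrs (a point): Hidden in the head, on the axis: flat steel upper burr, carried down by the collar, over the lower burr. They touch 0.6 to 2.7 rad clockwise of the start, unlike from mill to mill; no pose shows where. From there the collar's torque climbs steadily: 0.3 N m by some 0.1 rad, 0.55 by 0.15 (28 N between the burrs). 45 N (about 0.9 N m) harms them.
- hopper: Clear plastic hopper taken off the mill, standing upside down on its wide rim: 123 mm across, 106 mm high. Origin under its centre. Not to be moved.
- saucer: White ceramic saucer with small screws in it, 136 mm across, 18 mm high. Origin under its centre. Not to be moved.
- radio: Green plastic radio casing lying face down, 115 (x) x 185 (y) mm, 34 mm thick, its battery flap standing open to 106 mm height. Origin under its centre. Not to be moved.
- screwdriver: Screwdriver with red handle lying along its x axis, 190 mm long, 30 mm high at most. Not to be moved.

How it is judged (in metres and radians):
On the way:
1. the collar is turned in until the burrs touch and rub (more than 5 N between them) (contact force between upper_burr and lower_burr above 5 N), for 0.1 s.
At the end, for the whole second after the job is handed in: The collar has been closed to the touch and now rests, released, in the third notch back from it: the gap between the burrs' grinding faces (distance of upper_face and lower_face, 0.31 mm a click) is 0.70 to 1.02 mm, and the burrs are clear of each other (under 0.5 N) (distance between upper_face and lower_face between 0.0007 and 0.00102 m and contact force between upper_burr and lower_burr below 0.5 N).
It fails at once if the burrs are forced into each other (more than 45 N between them) (contact force between upper_burr and lower_burr above 45 N).
It fails at once if The clear hopper is shifted by more than 15 mm (distance of hopper from where it was at the start of the episode above 0.015 m).
It fails at once if The saucer of screws is shifted by more than 15 mm (distance of saucer from where it was at the start of the episode above 0.015 m).
It fails at once if The green radio casing is shifted by more than 15 mm (distance of radio from where it was at the start of the episode above 0.015 m).
It fails at once if The red-handled screwdriver is shifted by more than 15 mm (distance of screwdriver from where it was at the start of the episode above 0.015 m).
It also fails if it takes over 61 s, if anything falls off the work surface, if the arm or the gripper's body presses on something with over 40 N, if the wrist force passes 120 N, or if a joint passes its speed limit or range.

### The arm

A 6-joint arm with a two-finger parallel gripper is mounted at the origin on the work surface. World frame = base frame: x ahead of the robot, y to its left, z up, the work surface at z = 0. Lengths are in mm, angles in degrees, forces in N, time in s.
With the tool pointing down it reaches from about 300 to 850 mm from the base axis. Payload 4.2 kg.
Tool frame: the origin (TCP) lies at the very end of the fingers, on their centre line; the grasp point (between the pads) lies 19 mm behind it (env.grip_point_offset is the distance from the TCP to the grasp point, in mm); z points along the fingers, y is the line along which they close (so a half turn about z gives the same grasp; the last joint's range is limited). The gripper opens to 91 mm and grips with 3 to 60 N. Pads are 32 mm wide; open, the fingers measure 118 mm over their backs; the gripper's body (76 mm by 178 mm) begins 60 mm behind the grasp point.
Start: joints at [-68.297, 18.312, 89.639, -0, 72.044, -1.146], TCP at [223.284, -529.894, 213.976] pointing down, gripper open.
Joint ranges: [-177.97, 177.97], [-48.28, 115.42], [12.27, 149.76], [-77.06, 257.06], [2.81, 150.46], [-146.56, 146.56]. Speed limits (degrees/s): [147.25, 147.25, 180, 180, 180, 180].

### API

Orientations are given as [roll, pitch, yaw] about the fixed x, y, z axes, in that order (R = Rz(yaw) Ry(pitch) Rx(roll)).
In Python, from workcell import env gives the robot as it stands. The module is installed in compiled form; this text tells all that it offers.
- The arm moves only by the tool arm_command, never from a script. Its argument "rows" is a list of rows, each an object with "delta_pos": the shift along the tool's x, y, z in mm, a list of three; "roll": the turn about the tool's z in units of 5 degrees (1.0 is 5 degrees); "jaw": the opening in per cent of the stroke, from 0 (shut) to 100 (fully open). A call has 1 to 20 rows; each row is the pose to reach, as a shift and turn from the pose commanded when the call began, along the tool's axes at that moment; what a row does not reach only later rows make up. A row lasts 1/12 s, in which the tool goes at most 41.7 mm and 7.16 degrees, less where a joint would pass 70% of its speed; a pose out of reach is approached as far as the arm can. A call with a gripper value outside its range is refused whole. The fingers move at their own pace and stop on an object; "squeeze" is the grip in N (left out, the last holds). Time passes only in rows, so rows that repeat a pose let the fingers close. It gives the time, the measured TCP pose, the force, the opening and the grip force at its end, in the units of the state.
- env.state(): the state, without advancing time (a new reading comes with each control period).
- env.grab_frame(name): name is "scene" or "top" or "wrist"; returns a dict with "img" (420x560x3 uint8, blue, green, red), "z_map" (420x560 float32, mm along the optical axis (not along the pixel's ray), 0 where there is no reading), "fov_y" (degrees; the focal length in pixels is half the picture's height over the tangent of half this angle, whatever the lens; pixels are square), "cx", "cy" (the principal point, pixels), "R" (3x3) and "t" (3): a world point X has camera coordinates R X + t; the wrist camera has in their place "T_tool_cam" (4x4, takes a point from camera to tool coordinates, whose origin is the TCP and whose axes are the flange's). Camera axes: x right, y down, z forward; pixel columns grow to the right and rows downward; lengths in mm; the calibration is good to about 2 mm. The wrist camera is an equidistant fisheye: a pixel r from the principal point sees the ray r / f radians off the axis. A picture is of the moment at which its call begins: read the wrist's pose just before it.
- env.job_done(): hands the job in; it is judged then, once.
The state is a dict: "time_s": time; "qpos": joint angles; "qvel": joint speeds; "effort": joint torques, N m; "ee_pos": TCP position; "ee_rot": TCP orientation; "force": force on the tool from outside, world axes, zero at the start; "torque": the same for the moment, N m; "gripper_width": finger opening in mm; "gripper_force": force on a finger pad.
Only numpy, scipy, OpenCV 4.12 (cv2) and the standard library are available. Lean on these libraries where they do the work, as an engineer would, in place of code of your own. Each camera call takes 0.05 s, during which the arm holds its last target. There are 200 camera calls.

## Working session

There is one attempt and no reset: what is moved stays moved. The work goes in short steps, Python scripts to look and compute and a tool call to move; the robot and the scene stay as the last step left them, time stands still between calls to the robot, and variables do not carry over. Pictures are saved under pics/ and viewed, at most 10 in all, crops included, and the job is handed in when it is done.

Besides the shell and the picture viewer there is one more tool, called after "Request:" in YAML: its name, and indented under it one key for each argument. arm_command: Moves the arm, as the interface text tells. Its arguments: {"type":"object","properties":{"rows":{"type":"array"},"squeeze":{"type":"number"}},"required":["rows"]}

```bash
mkdir -p pics
cat > h.py <<'E'
import numpy as np, cv2
from workcell import env
def f(d): return d["img"].shape[0]/2/np.tan(np.radians(d["fov_y"]/2))
def pt(d,u,v):
    z=float(np.median(d["z_map"][int(v)-1:int(v)+2,int(u)-1:int(u)+2]))
    c=np.array([(u-d["cx"])/f(d)*z,(v-d["cy"])/f(d)*z,z]); return np.array(d["R"]).T@(c-np.array(d["t"]))
def cloud(d):
    v,u=np.mgrid[:420,:560]; z=d["z_map"]
    c=np.stack([(u-d["cx"])/f(d)*z,(v-d["cy"])/f(d)*z,z],-1)
    return (c-np.array(d["t"]))@np.array(d["R"])
def ray(d,u,v,h):
    R=np.array(d["R"]);o=-R.T@np.array(d["t"]);k=R.T@np.array([(u-d["cx"])/f(d),(v-d["cy"])/f(d),1]);return o+k*(h-o[2])/k[2]
E
python3 - <<'E'
from h import *
print(env.state())
fr=[env.grab_frame(n) for n in("top","scene")]
for d,n in zip(fr,("top","scene")):
    cv2.imwrite(f"pics/{n}.png",d["img"]); np.save(n+".npy",d,allow_pickle=True)
d=fr[0];P=cloud(d);ok=d["z_map"]>0
for lo,hi in((190,200),(225,235)):
    m=ok&(P[...,2]>lo)&(P[...,2]<hi); v,u=np.nonzero(m); q=P[m]; print(lo,len(q),q.min(0) if len(q) else'',q.max(0) if len(q) else'', u.min() if len(u) else 0,u.max() if len(u) else 0,v.min() if len(u) else 0,v.max() if len(u) else 0)
E
```

```text
{'time_s': 0.0, 'qpos': array([-6.82963557e+01,  1.83524053e+01,  8.97063759e+01, -2.13750574e-03,
        7.20423804e+01, -1.14655374e+00]), 'qvel': array([ 0.00620823,  0.0691553 , -0.07549137,  0.02014689,  0.0096767 ,
       -0.04715673]), 'effort': array([-1.84327262e-03, -4.12468743e+01, -2.31974906e+01,  7.23234541e-02,
        4.54866921e-02, -1.40999095e-04]), 'ee_pos': array([ 223.08583077, -529.42097836,  213.11281248]), 'ee_rot': array([-1.79898818e+02,  7.58041907e-06,  2.28508589e+01]), 'force': array([ 0.2555425 , -0.13814738, -0.66002913]), 'torque': array([ 0.00086866, -0.03752747,  0.00066899]), 'gripper_force': 0.0, 'gripper_width': 91.46902713809384}
190 2245 [ -62.32102334 -143.32725513  190.0089449 ] [799.88132261 713.23691099 199.99204975] 14 331 88 419
225 427 [  63.9483514  -575.69672661  225.04838239] [807.44720183 711.09713505 234.99927949] 7 504 80 374
```

View pics/top.png

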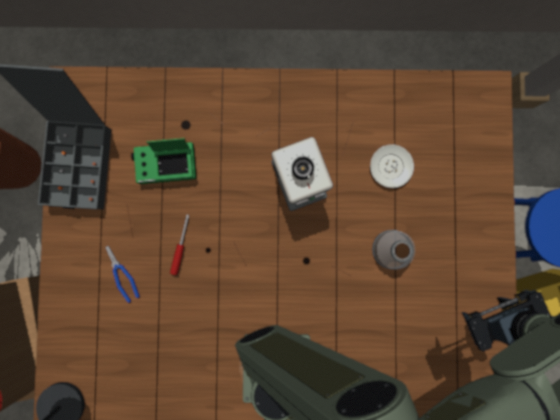

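View pics/scene.png

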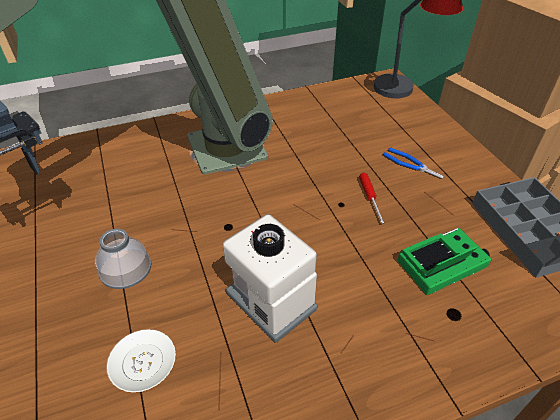

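The top view shows the mill with its collar at about (303,168), the hopper at (395,250) and the saucer at (391,166). The radio is at (165,163) and the screwdriver at (180,245). In the scene view the collar is at about (268,239). Next I'll measure the collar from both views.

```bash
python3 - <<'E'
from h import *
E={}
for n,c,r in(("top",(303,168),22),("scene",(268,239),28)):
    d=np.load(n+".npy",allow_pickle=True).item();P=cloud(d)
    g=d["img"].max(2); m=np.zeros_like(g); cv2.circle(m,c,r,255,-1); k=((g<90)&(m>0)).astype(np.uint8)
    cs,_=cv2.findContours(k,cv2.RETR_EXTERNAL,cv2.CHAIN_APPROX_NONE); b=max(cs,key=cv2.contourArea)
    mm=np.zeros_like(g);cv2.drawContours(mm,[b],-1,1,-1)
    q=P[(mm>0)&(P[...,2]>222)&(P[...,2]<240)]
    print(n,cv2.fitEllipse(b),cv2.minEnclosingCircle(b),f(d)); print(" rim pts",len(q),np.median(q[:,2]),np.percentile(q,2,0),np.percentile(q,98,0))
    (x,y),R,_=cv2.fitEllipse(b); print(" ray@217,230",ray(d,x,y,217),ray(d,x,y,230))
    q=P[(P[...,2]>188)&(P[...,2]<202)&(np.hypot(P[...,0]-q[:,0].mean(),P[...,1]-q[:,1].mean())<130)]
    print(" head",len(q),np.median(q[:,2]),cv2.minAreaRect(q[:,:2].astype(np.float32)))
    crop=d["img"][c[1]-40:c[1]+40,c[0]-50:c[0]+50]; cv2.imwrite(f"pics/{n}_c.png",cv2.resize(crop,None,fx=7,fy=7,interpolation=cv2.INTER_CUBIC))
E
python3 -c "
import cv2,numpy as np
a=[cv2.resize(cv2.imread('pics/%s_c.png'%n),(400,320)) for n in('top','scene')];cv2.imwrite('pics/crops.png',np.hstack(a))"
```

```text
top ((302.4024658203125, 167.6904296875), (19.380651473999023, 21.852338790893555), 10.808930397033691) ((302.5, 168.5), 11.85336971282959) 380.477795625666
 rim pts 146 229.1907729636074 [558.60181288 -91.29610492 222.52758635] [613.42717367 -37.22217403 232.56478957]
 ray@217,230 [587.90941833 -64.80889724 217.        ] [585.66524097 -64.02887337 230.        ]
 head 2087 195.00292983266104 ((586.6029663085938, -63.807228088378906), (149.08877563476562, 124.64197540283203), 21.474998474121094)
scene ((268.1976013183594, 239.8271942138672), (31.407094955444336, 32.58082580566406), 22.12877082824707) ((268.0, 239.5), 16.919023513793945) 465.5590618419066
 rim pts 318 227.74214656597076 [560.77859916 -92.91220909 222.53202375] [615.34308367 -37.94158022 231.0362251 ]
 ray@217,230 [589.7187233  -65.94176276 217.        ] [600.5618622  -69.43373871 230.        ]
 head 2859 193.99751024024408 ((587.2864379882812, -64.65840911865234), (147.86546325683594, 124.1541976928711), 21.164100646972656)
```

View pics/crops.png

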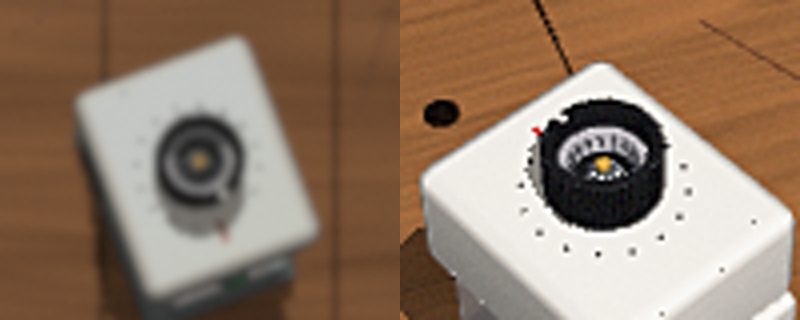

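The views agree: the collar's axis is at about (586.5, -64.5), with its rim at z 230 and the head's top at 195. I'm moving above it and turning the wrist back to leave room for the clockwise turn.

Request:
arm_command:
  rows:
    - {"delta_pos": [0, 0, -40], "roll": -1, "jaw": 100}
    - {"delta_pos": [0, 0, -77], "roll": -2, "jaw": 100}
    - {"delta_pos": [515, -287, -77], "roll": -35, "jaw": 100}
    - {"delta_pos": [515, -287, -77], "roll": -35, "jaw": 100}
    - {"delta_pos": [515, -287, -77], "roll": -35, "jaw": 100}
    - {"delta_pos": [515, -287, -77], "roll": -35, "jaw": 100}
    - {"delta_pos": [515, -287, -77], "roll": -35, "jaw": 100}
    - {"delta_pos": [515, -287, -77], "roll": -35, "jaw": 100}
    - {"delta_pos": [515, -287, -77], "roll": -35, "jaw": 100}
    - {"delta_pos": [515, -287, -77], "roll": -35, "jaw": 100}
    - {"delta_pos": [515, -287, -77], "roll": -35, "jaw": 100}
    - {"delta_pos": [515, -287, -77], "roll": -35, "jaw": 100}
    - {"delta_pos": [515, -287, -77], "roll": -35, "jaw": 100}
    - {"delta_pos": [515, -287, -77], "roll": -35, "jaw": 100}
    - {"delta_pos": [515, -287, -77], "roll": -35, "jaw": 100}
    - {"delta_pos": [515, -287, -77], "roll": -35, "jaw": 100}
    - {"delta_pos": [515, -287, -77], "roll": -35, "jaw": 100}
    - {"delta_pos": [515, -287, -77], "roll": -35, "jaw": 100}
    - {"delta_pos": [515, -287, -77], "roll": -35, "jaw": 100}
    - {"delta_pos": [515, -287, -77], "roll": -35, "jaw": 100}
  squeeze: 8

```text
time_s: 1.77
ee_pos: [586.4, -64.8, 290.1]
ee_rot: [-180.0, -0.1, 162.2]
force: [-0.0, 0.2, 0.0]
gripper_width: 91.3
gripper_force: 0.0
```

Request:
arm_command:
  rows:
    - {"delta_pos": [0, 0, 0], "roll": -7, "jaw": 100}
    - {"delta_pos": [0, 0, 0], "roll": -7, "jaw": 100}
    - {"delta_pos": [0, 0, 0], "roll": -7, "jaw": 100}
    - {"delta_pos": [0, 0, 0], "roll": -7, "jaw": 100}
    - {"delta_pos": [0, 0, 0], "roll": -7, "jaw": 100}
    - {"delta_pos": [0, 0, 0], "roll": -7, "jaw": 100}
    - {"delta_pos": [0, 0, 0], "roll": -7, "jaw": 100}
    - {"delta_pos": [0, 0, 0], "roll": -7, "jaw": 100}

```text
time_s: 2.43
ee_pos: [586.3, -65.4, 290.7]
ee_rot: [180.0, -0.0, -163.4]
force: [-0.6, 0.2, 0.5]
gripper_width: 91.3
gripper_force: 0.0
```

```bash
cat >> h.py <<'E'
from scipy.spatial.transform import Rotation as Ro
def wrist():
    s=env.state(); d=env.grab_frame("wrist"); T=np.eye(4);T[:3,:3]=Ro.from_euler("xyz",s["ee_rot"],degrees=True).as_matrix();T[:3,3]=s["ee_pos"]
    d["T"]=T@np.array(d["T_tool_cam"]); return s,d
def wray(d,u,v,h):
    x,y=u-d["cx"],v-d["cy"];r=np.hypot(x,y)+1e-9;a=r/f(d);k=d["T"][:3,:3]@np.array([np.sin(a)*x/r,np.sin(a)*y/r,np.cos(a)]);o=d["T"][:3,3];return o+k*(h-o[2])/k[2]
def wproj(d,P):
    c=d["T"][:3,:3].T@(np.array(P)-d["T"][:3,3]);r=np.hypot(c[0],c[1]);a=np.arctan2(r,c[2])*f(d);return d["cx"]+a*c[0]/r,d["cy"]+a*c[1]/r
E
python3 - <<'E'
from h import *
s,d=wrist(); print(s["ee_pos"],s["ee_rot"],s["qpos"],s["torque"],d["T_tool_cam"],f(d))
cv2.imwrite("pics/w1.png",d["img"]); np.save("w1.npy",d,allow_pickle=True)
print([wproj(d,(586.5+a,-64.5+b,230)) for a,b in((0,0),(30,0),(-30,0),(0,30),(0,-30))])
E
```

```text
[586.30356032 -65.42072519 290.65929047] [ 1.79991220e+02 -3.17188932e-02 -1.63373317e+02] [-7.48097254e+00  1.76650415e+01  7.96198571e+01 -4.98110575e-03
  8.27476401e+01 -1.14107023e+02] [ 0.12994047 -0.11529685 -0.00867395] [[-5.16259008e-04 -9.56992300e-01 -2.90112859e-01  8.15211819e+01]
 [ 9.99999712e-01 -6.55190573e-04  3.81759962e-04 -1.38000552e+00]
 [-5.55420555e-04 -2.90112578e-01  9.56992363e-01 -1.70737924e+02]
 [ 0.00000000e+00  0.00000000e+00  0.00000000e+00  1.00000000e+00]] 325.19226210127806
[(np.float64(283.99930137858576), np.float64(228.87379703521304)), (np.float64(272.9850901157344), np.float64(263.2907195290971)), (np.float64(295.8291128998022), np.float64(191.68869224718898)), (np.float64(321.42200028103156), np.float64(239.30807986921755)), (np.float64(245.65808668835163), np.float64(218.04255941551682))]
```

View pics/w1.png

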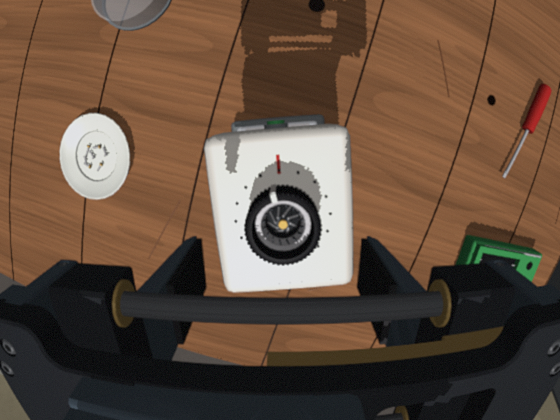

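The wrist view shows the collar at about (284,225) between the open fingers, with its white mark at (274,197). I'll measure its centre and the mark's angle from this view.

```bash
cat >> h.py <<'E'
def rimfit(d,c,h=230):
    "collar centre from dark rim seen along rays from the image centre c"
    g=cv2.GaussianBlur(d["img"].max(2),(3,3),0); m=np.zeros_like(g); cv2.circle(m,c,48,255,-1)
    k=((g<60)&(m>0)).astype(np.uint8); cs,_=cv2.findContours(k,cv2.RETR_CCOMP,cv2.CHAIN_APPROX_NONE); b=max(cs,key=cv2.contourArea)
    b=cv2.convexHull(b)
    return b
E
python3 - <<'E'
from h import *
d=np.load("w1.npy",allow_pickle=True).item()
b=rimfit(d,(284,225)); print(cv2.fitEllipse(b),cv2.boundingRect(b))
W=np.array([wray(d,u,v,230)[:2] for u,v in b[:,0]],np.float32)
print(cv2.fitEllipse(W),cv2.minEnclosingCircle(W))
# white mark + inner bore: rim annulus 24..29 mm brightness by angle
cen=np.array(cv2.fitEllipse(W)[0])
for R in(24,26,28):
    p=[]
    for a in range(0,360,4):
        u,v=wproj(d,(cen[0]+R*np.cos(np.radians(a)),cen[1]+R*np.sin(np.radians(a)),230)); p.append(int(d["img"][int(round(v)),int(round(u))].max()))
    print(R,p)
# head-top plane check: dots & red line
hsv=cv2.cvtColor(d["img"],cv2.COLOR_BGR2HSV); m=((hsv[...,0]<8)|(hsv[...,0]>172))&(hsv[...,1]>130)&(hsv[...,2]>90)
m[:140]=0;m[180:]=0;m[:,:240]=0;m[:,320:]=0
v,u=np.nonzero(m); print(u.mean(),v.mean(),wray(d,u.mean(),v.mean(),195))
E
```

```text
((282.4853820800781, 224.6551971435547), (74.81982421875, 78.46753692626953), 178.8224639892578) (245, 185, 76, 79)
((584.82958984375, -66.17601776123047), (56.608367919921875, 62.59529495239258), 107.62779235839844) ((584.3899536132812, -66.24211883544922), 31.21286964416504)
24 [10, 5, 10, 12, 5, 12, 9, 15, 12, 11, 8, 8, 10, 5, 4, 8, 12, 11, 9, 8, 16, 16, 15, 23, 37, 35, 34, 36, 36, 40, 41, 41, 43, 36, 34, 35, 38, 33, 34, 31, 34, 32, 32, 36, 34, 37, 32, 33, 30, 35, 31, 32, 130, 233, 234, 129, 32, 37, 33, 33, 34, 35, 35, 41, 41, 42, 43, 44, 44, 48, 47, 45, 46, 41, 48, 25, 33, 16, 22, 9, 18, 10, 6, 2, 3, 13, 9, 10, 3, 6]
26 [10, 13, 11, 15, 14, 16, 12, 13, 13, 18, 20, 6, 13, 24, 30, 32, 33, 38, 33, 47, 44, 46, 44, 39, 43, 35, 39, 31, 32, 32, 28, 28, 29, 27, 28, 29, 28, 26, 24, 29, 15, 28, 15, 28, 17, 24, 12, 24, 15, 29, 19, 26, 59, 219, 217, 31, 19, 24, 24, 14, 20, 30, 28, 22, 26, 26, 28, 30, 29, 28, 30, 39, 36, 38, 44, 43, 47, 52, 55, 55, 56, 50, 51, 40, 21, 47, 33, 28, 13, 22]
28 [57, 57, 59, 57, 58, 57, 53, 54, 51, 54, 54, 50, 51, 49, 45, 47, 43, 37, 39, 35, 32, 32, 28, 27, 17, 27, 20, 47, 20, 32, 71, 41, 57, 21, 19, 13, 19, 12, 10, 15, 9, 13, 10, 14, 10, 15, 13, 15, 9, 13, 6, 8, 71, 104, 105, 7, 10, 11, 15, 10, 5, 9, 10, 14, 16, 38, 53, 75, 113, 26, 20, 38, 68, 21, 23, 31, 33, 30, 40, 40, 40, 47, 45, 48, 55, 53, 57, 58, 57, 59]
277.74074074074076 161.4814814814815 [543.54875406 -82.45169941 195.        ]
```

Both estimates put the centre within about 1 mm of the TCP, so I'm descending and gripping lightly, so that slip limits the torque.

Request:
arm_command:
  rows:
    - {"delta_pos": [0, 0, 30], "roll": 0, "jaw": 100}
    - {"delta_pos": [0, 0, 55], "roll": 0, "jaw": 100}
    - {"delta_pos": [0, 0, 75], "roll": 0, "jaw": 100}
    - {"delta_pos": [0, 0, 88], "roll": 0, "jaw": 100}
    - {"delta_pos": [0, 0, 88], "roll": 0, "jaw": 100}
    - {"delta_pos": [0, 0, 88], "roll": 0, "jaw": 100}
    - {"delta_pos": [0, 0, 88], "roll": 0, "jaw": 50}
    - {"delta_pos": [0, 0, 88], "roll": 0, "jaw": 50}
    - {"delta_pos": [0, 0, 88], "roll": 0, "jaw": 50}
    - {"delta_pos": [0, 0, 88], "roll": 0, "jaw": 50}
    - {"delta_pos": [0, 0, 88], "roll": 0, "jaw": 50}
    - {"delta_pos": [0, 0, 88], "roll": 0, "jaw": 50}
    - {"delta_pos": [0, 0, 88], "roll": 0, "jaw": 50}
    - {"delta_pos": [0, 0, 88], "roll": 0, "jaw": 50}
  squeeze: 8

```text
time_s: 3.65
ee_pos: [586.4, -64.4, 203.5]
ee_rot: [179.9, 0.0, -163.2]
force: [-0.9, 4.5, 4.5]
gripper_width: 59.5
gripper_force: 8.0
```

```bash
cat > s.py <<'E'
from h import *
for i in range(1):
    s=env.state(); print(round(s["time_s"],2),s["ee_pos"].round(2),s["ee_rot"].round(2),"q6 %.2f"%s["qpos"][5],"eff6 %.3f"%s["effort"][5],"F",s["force"].round(2),"T",s["torque"].round(3),"w %.1f gf %.1f"%(s["gripper_width"],s["gripper_force"]))
E
python3 s.py
```

```text
3.65 [586.35 -64.41 203.48] [ 1.7991e+02  4.0000e-02 -1.6324e+02] q6 -114.24 eff6 -0.029 F [-0.87  4.53  4.48] T [ 1.076  0.186 -0.062] w 59.5 gf 8.0
```

Request:
arm_command:
  rows:
    - {"delta_pos": [0, 0.5, 0], "roll": 0.5, "jaw": 50}
    - {"delta_pos": [0, 0.5, 0], "roll": 1, "jaw": 50}
    - {"delta_pos": [0, 0.5, 0], "roll": 1.5, "jaw": 50}
    - {"delta_pos": [0, 0.5, 0], "roll": 2, "jaw": 50}
    - {"delta_pos": [0, 0.5, 0], "roll": 2, "jaw": 50}
    - {"delta_pos": [0, 0.5, 0], "roll": 2, "jaw": 50}

```text
time_s: 4.15
ee_pos: [586.3, -64.3, 203.3]
ee_rot: [179.9, 0.0, -173.2]
force: [-1.9, 4.8, 4.8]
gripper_width: 59.5
gripper_force: 8.0
```

```bash
python3 s.py
```

```text
4.15 [586.35 -64.3  203.35] [ 1.7994e+02  4.0000e-02 -1.7318e+02] q6 -104.26 eff6 -0.012 F [-1.94  4.78  4.77] T [ 1.094  0.145 -0.004] w 59.5 gf 8.0
```

Request:
arm_command:
  rows:
    - {"delta_pos": [0, 0, 0], "roll": 0.6, "jaw": 50}
    - {"delta_pos": [0, 0, 0], "roll": 1.2, "jaw": 50}
    - {"delta_pos": [0, 0, 0], "roll": 1.8, "jaw": 50}
    - {"delta_pos": [0, 0, 0], "roll": 2.4, "jaw": 50}
    - {"delta_pos": [0, 0, 0], "roll": 3, "jaw": 50}
    - {"delta_pos": [0, 0, 0], "roll": 3.6, "jaw": 50}
    - {"delta_pos": [0, 0, 0], "roll": 3.6, "jaw": 50}
    - {"delta_pos": [0, 0, 0], "roll": 3.6, "jaw": 50}

```text
time_s: 4.82
ee_pos: [586.3, -64.1, 203.1]
ee_rot: [179.9, -0.0, 168.8]
force: [-1.3, 5.6, 4.7]
gripper_width: 59.8
gripper_force: 8.0
```

```bash
python3 s.py
python3 - <<'E'
from h import *
s,d=wrist(); cv2.imwrite("pics/w2.png",d["img"][120:330,150:430])
E
```

```text
4.82 [586.34 -64.08 203.12] [179.91  -0.   168.82] q6 -86.25 eff6 -0.009 F [-1.27  5.58  4.71] T [ 1.143  0.076 -0.024] w 59.8 gf 8.0
```

View pics/w2.png

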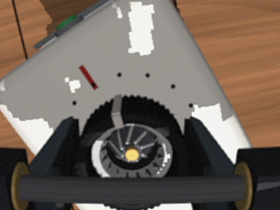

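The crop shows the collar held between the pads, with the mark still visible at about (117,108). I'll compute its angle to see whether the collar follows the hand.

```bash
cat >> h.py <<'E'
def mark(d,cen=(586.3,-65.0),h=230):
    "world angle (deg) of the white mark on the rim"
    A=np.arange(0,360,0.5); S=np.zeros(len(A))
    g=d["img"].min(2).astype(np.float32)
    for R in(24.5,25.5,26.5,27.5):
        p=np.array([wproj(d,(cen[0]+R*np.cos(t),cen[1]+R*np.sin(t),h)) for t in np.radians(A)],np.float32)
        S+=cv2.remap(g,p[:,:1],p[:,1:],cv2.INTER_LINEAR)[:,0]
    return A,S/4
E
python3 - <<'E'
from h import *
def show(d,yaw):
    A,S=mark(d); rel=(A-yaw+180)%360-180; k=np.abs(rel)<60; o=np.argsort(rel[k]); r,s=rel[k][o],S[k][o]
    i=np.argmax(s); w=np.clip(s-s.max()*.6,0,None)*(np.abs(r-r[i])<10); c=(w*r).sum()/w.sum(); print("tool-rel %.1f world %.1f"%(c,(c+yaw)%360),s.max()); print(s[::10].round())
show(np.load("w1.npy",allow_pickle=True).item(),-163.37)
s,d=wrist(); show(d,s["ee_rot"][2])
E
```

```text
tool-rel 17.3 world 213.9 225.477294921875
[ 26.  28.  24.  25.  25.  24.  29.  25.  26.  31.  26.  28.  31.  28.
  44. 225. 210.  34.  29.  30.  32.  31.  33.  34.]
tool-rel 15.3 world 184.1 134.3251953125
[ 17.  16.  16.  33.  40.  28.  18.  16.  18.  19.  19.  19.  18.  18.
  63. 133.  73.  16.  17.  16.  19.  26.  30.  32.]
```

The collar follows the hand. I'm now closing in 6° steps and watching the z moment.

Request:
arm_command:
  rows:
    - {"delta_pos": [0, 0, 0], "roll": 0.6, "jaw": 50}
    - {"delta_pos": [0, 0, 0], "roll": 1.2, "jaw": 50}
    - {"delta_pos": [0, 0, 0], "roll": 1.2, "jaw": 50}
    - {"delta_pos": [0, 0, 0], "roll": 1.2, "jaw": 50}

```text
time_s: 5.25
ee_pos: [586.4, -64.0, 203.0]
ee_rot: [179.9, -0.0, 162.8]
force: [-0.7, 5.6, 2.4]
gripper_width: 59.5
gripper_force: 8.0
```

```bash
python3 s.py
```

```text
5.25 [586.36 -64.03 203.03] [ 1.7990e+02 -1.0000e-02  1.6281e+02] q6 -80.25 eff6 -0.032 F [-0.72  5.55  2.36] T [ 1.183  0.014 -0.043] w 59.5 gf 8.0
```

Request:
arm_command:
  rows:
    - {"delta_pos": [0, 0, 0], "roll": 0.5, "jaw": 50}
    - {"delta_pos": [0, 0, 0], "roll": 0.8, "jaw": 50}
    - {"delta_pos": [0, 0, 0], "roll": 0.8, "jaw": 50}
    - {"delta_pos": [0, 0, 0], "roll": 0.8, "jaw": 50}

```text
time_s: 5.58
ee_pos: [586.4, -64.0, 203.0]
ee_rot: [179.9, -0.0, 158.8]
force: [-1.1, 6.0, 2.3]
gripper_width: 59.6
gripper_force: 8.0
```

```bash
python3 s.py
```

```text
5.58 [586.38 -63.99 202.99] [ 1.7990e+02 -2.0000e-02  1.5881e+02] q6 -76.26 eff6 -0.041 F [-1.13  5.95  2.26] T [ 1.202 -0.016 -0.063] w 59.6 gf 8.0
```

Request:
arm_command:
  rows:
    - {"delta_pos": [0, 0, 0], "roll": 0.5, "jaw": 50}
    - {"delta_pos": [0, 0, 0], "roll": 1, "jaw": 50}
    - {"delta_pos": [0, 0, 0], "roll": 1, "jaw": 50}

```text
time_s: 5.83
ee_pos: [586.6, -64.0, 202.9]
ee_rot: [179.9, -0.0, 153.7]
force: [0.8, 4.6, 2.3]
gripper_width: 59.8
gripper_force: 8.0
```

```bash
python3 s.py
```

```text
5.83 [586.62 -64.04 202.92] [179.89  -0.   153.73] q6 -71.17 eff6 0.105 F [0.83 4.61 2.26] T [ 1.151 -0.161 -0.139] w 59.8 gf 8.0
```

Request:
arm_command:
  rows:
    - {"delta_pos": [0, 0, 0], "roll": 0.5, "jaw": 50}
    - {"delta_pos": [0, 0, 0], "roll": 1, "jaw": 50}
    - {"delta_pos": [0, 0, 0], "roll": 1, "jaw": 50}

```text
time_s: 6.08
ee_pos: [586.6, -64.0, 202.9]
ee_rot: [179.9, -0.0, 148.8]
force: [-0.2, 5.7, 1.4]
gripper_width: 59.3
gripper_force: 8.0
```

```bash
python3 s.py
```

```text
6.08 [586.61 -64.   202.86] [ 1.7990e+02 -1.0000e-02  1.4876e+02] q6 -66.19 eff6 0.251 F [-0.18  5.68  1.39] T [ 1.151 -0.135  0.004] w 59.3 gf 8.0
```

Request:
arm_command:
  rows:
    - {"delta_pos": [0, 0, 0], "roll": 0.5, "jaw": 50}
    - {"delta_pos": [0, 0, 0], "roll": 1, "jaw": 50}
    - {"delta_pos": [0, 0, 0], "roll": 1, "jaw": 50}

```text
time_s: 6.33
ee_pos: [586.6, -64.0, 202.8]
ee_rot: [179.9, -0.0, 143.7]
force: [-0.6, 5.9, 1.9]
gripper_width: 59.5
gripper_force: 8.0
```

```bash
python3 s.py
```

```text
6.33 [586.63 -63.96 202.8 ] [ 1.7989e+02 -3.0000e-02  1.4375e+02] q6 -61.18 eff6 0.224 F [-0.56  5.95  1.91] T [ 1.154 -0.177 -0.043] w 59.5 gf 8.0
```

Request:
arm_command:
  rows:
    - {"delta_pos": [0, 0, 0], "roll": 0.5, "jaw": 50}
    - {"delta_pos": [0, 0, 0], "roll": 1, "jaw": 50}
    - {"delta_pos": [0, 0, 0], "roll": 1, "jaw": 50}

```text
time_s: 6.58
ee_pos: [586.7, -63.9, 202.8]
ee_rot: [179.9, -0.0, 138.7]
force: [0.3, 7.1, 0.8]
gripper_width: 59.6
gripper_force: 8.0
```

```bash
python3 s.py
```

```text
6.58 [586.7  -63.95 202.75] [ 1.7989e+02 -3.0000e-02  1.3874e+02] q6 -56.18 eff6 0.158 F [0.27 7.12 0.79] T [ 1.101 -0.215 -0.122] w 59.6 gf 8.0
```

Request:
arm_command:
  rows:
    - {"delta_pos": [0.7, 0.8, 0], "roll": 0.5, "jaw": 50}
    - {"delta_pos": [0.7, 0.8, 0], "roll": 1, "jaw": 50}
    - {"delta_pos": [0.7, 0.8, 0], "roll": 1, "jaw": 50}

```text
time_s: 6.83
ee_pos: [586.7, -63.8, 202.7]
ee_rot: [180.0, 0.0, 133.8]
force: [0.3, 3.6, 0.5]
gripper_width: 59.3
gripper_force: 8.0
```

```bash
python3 s.py
```

```text
6.83 [586.73 -63.84 202.69] [1.7997e+02 3.0000e-02 1.3376e+02] q6 -51.09 eff6 0.098 F [0.3  3.6  0.47] T [ 0.703 -0.352 -0.153] w 59.3 gf 8.0
```

Request:
arm_command:
  rows:
    - {"delta_pos": [0, 0, 0], "roll": 0.5, "jaw": 50}
    - {"delta_pos": [0, 0, 0], "roll": 1, "jaw": 50}
    - {"delta_pos": [0, 0, 0], "roll": 1, "jaw": 50}

```text
time_s: 7.08
ee_pos: [586.7, -63.8, 202.6]
ee_rot: [180.0, 0.0, 128.8]
force: [0.8, 4.2, -0.1]
gripper_width: 59.5
gripper_force: 8.0
```

```bash
python3 s.py
```

```text
7.08 [586.69 -63.81 202.63] [1.7997e+02 2.0000e-02 1.2883e+02] q6 -46.17 eff6 0.301 F [ 0.75  4.19 -0.09] T [ 0.762 -0.416 -0.002] w 59.5 gf 8.0
```

Request:
arm_command:
  rows:
    - {"delta_pos": [0, 0, 0], "roll": 0.5, "jaw": 50}
    - {"delta_pos": [0, 0, 0], "roll": 1, "jaw": 50}
    - {"delta_pos": [0, 0, 0], "roll": 1, "jaw": 50}

```text
time_s: 7.33
ee_pos: [586.7, -63.8, 202.6]
ee_rot: [180.0, 0.0, 123.8]
force: [2.0, 3.5, -1.3]
gripper_width: 59.8
gripper_force: 8.0
```

```bash
python3 s.py
```

```text
7.33 [586.73 -63.8  202.61] [1.7996e+02 2.0000e-02 1.2384e+02] q6 -41.18 eff6 0.248 F [ 2.01  3.45 -1.25] T [ 0.736 -0.498 -0.072] w 59.8 gf 8.0
```

Request:
arm_command:
  rows:
    - {"delta_pos": [0, 0, 0], "roll": 0.5, "jaw": 50}
    - {"delta_pos": [0, 0, 0], "roll": 1, "jaw": 50}
    - {"delta_pos": [0, 0, 0], "roll": 1, "jaw": 50}

```text
time_s: 7.58
ee_pos: [586.7, -63.8, 202.5]
ee_rot: [180.0, 0.0, 118.9]
force: [1.7, 3.3, -1.8]
gripper_width: 59.5
gripper_force: 8.0
```

```bash
python3 s.py
```

```text
7.58 [586.74 -63.78 202.55] [1.7996e+02 1.0000e-02 1.1886e+02] q6 -36.19 eff6 0.226 F [ 1.67  3.27 -1.79] T [ 0.779 -0.636 -0.01 ] w 59.5 gf 8.0
```

Request:
arm_command:
  rows:
    - {"delta_pos": [0, 0, 0], "roll": 0.4, "jaw": 50}
    - {"delta_pos": [0, 0, 0], "roll": 0.8, "jaw": 50}
    - {"delta_pos": [0, 0, 0], "roll": 0.8, "jaw": 50}

```text
time_s: 7.83
ee_pos: [586.8, -63.8, 202.5]
ee_rot: [180.0, 0.0, 114.9]
force: [2.4, 4.5, -3.4]
gripper_width: 59.4
gripper_force: 8.0
```

```bash
python3 s.py
```

```text
7.83 [586.77 -63.81 202.53] [1.7995e+02 1.0000e-02 1.1487e+02] q6 -32.20 eff6 0.090 F [ 2.43  4.55 -3.4 ] T [ 0.718 -0.718 -0.158] w 59.4 gf 8.0
```

Request:
arm_command:
  rows:
    - {"delta_pos": [0, 0, 0], "roll": 0.4, "jaw": 50}
    - {"delta_pos": [0, 0, 0], "roll": 0.8, "jaw": 50}
    - {"delta_pos": [0, 0, 0], "roll": 0.8, "jaw": 50}

```text
time_s: 8.08
ee_pos: [586.8, -63.8, 202.5]
ee_rot: [180.0, 0.0, 110.9]
force: [3.8, 3.5, -3.9]
gripper_width: 59.8
gripper_force: 8.0
```

```bash
python3 s.py
```

```text
8.08 [586.8  -63.79 202.5 ] [1.7995e+02 1.0000e-02 1.1087e+02] q6 -28.21 eff6 0.123 F [ 3.78  3.51 -3.86] T [ 0.757 -0.815 -0.015] w 59.8 gf 8.0
```

```bash
cat > m.py <<'E'
from h import *
import subprocess
s,d=wrist(); yaw=s["ee_rot"][2]
A,S=mark(d); rel=(A-yaw+180)%360-180; k=np.abs(rel)<50; o=np.argsort(rel[k]); r,s_=rel[k][o],S[k][o]
i=np.argmax(s_); w=np.clip(s_-s_.max()*.6,0,None)*(np.abs(r-r[i])<10); c=(w*r).sum()/w.sum(); print("mark tool-rel %.1f world %.1f peak %.0f"%(c,(c+yaw)%360,s_.max()))
E
python3 m.py; python3 s.py
```

```text
mark tool-rel 10.9 world 121.8 peak 133
8.13 [586.81 -63.8  202.49] [1.7995e+02 1.0000e-02 1.1092e+02] q6 -28.26 eff6 -0.015 F [ 3.38  3.55 -3.04] T [ 0.764 -0.793 -0.063] w 59.4 gf 8.0
```

Request:
arm_command:
  rows:
    - {"delta_pos": [0, 0, 0], "roll": 0.4, "jaw": 50}
    - {"delta_pos": [0, 0, 0], "roll": 0.8, "jaw": 50}
    - {"delta_pos": [0, 0, 0], "roll": 0.8, "jaw": 50}

```text
time_s: 8.38
ee_pos: [586.8, -63.7, 202.5]
ee_rot: [180.0, -0.0, 106.9]
force: [3.8, 4.1, -3.0]
gripper_width: 59.4
gripper_force: 8.0
```

```bash
python3 s.py; python3 m.py; python3 s.py
```

```text
8.38 [586.76 -63.68 202.53] [179.96  -0.   106.92] q6 -24.25 eff6 0.389 F [ 3.79  4.08 -2.98] T [ 0.811 -0.714  0.203] w 59.4 gf 8.0
mark tool-rel 11.4 world 118.3 peak 132
8.43 [586.75 -63.66 202.52] [179.96  -0.   106.97] q6 -24.30 eff6 0.213 F [ 3.45  4.08 -3.39] T [ 0.803 -0.716  0.146] w 59.4 gf 8.0
```

Request:
arm_command:
  rows:
    - {"delta_pos": [0, 0, 0], "roll": 0.2, "jaw": 50}
    - {"delta_pos": [0, 0, 0], "roll": 0.4, "jaw": 50}
    - {"delta_pos": [0, 0, 0], "roll": 0.4, "jaw": 50}

```text
time_s: 8.68
ee_pos: [586.8, -63.9, 202.7]
ee_rot: [180.0, 0.0, 105.0]
force: [3.3, 4.8, -2.5]
gripper_width: 59.8
gripper_force: 8.0
```

```bash
python3 s.py; python3 m.py; python3 s.py
```

```text
8.68 [586.83 -63.86 202.66] [1.7995e+02 3.0000e-02 1.0497e+02] q6 -22.29 eff6 0.360 F [ 3.28  4.76 -2.54] T [ 0.651 -0.705  0.224] w 59.8 gf 8.0
mark tool-rel 13.1 world 118.1 peak 131
8.73 [586.83 -63.89 202.69] [1.7995e+02 3.0000e-02 1.0499e+02] q6 -22.32 eff6 0.274 F [ 2.53  3.74 -2.42] T [ 0.709 -0.698  0.355] w 59.6 gf 8.0
```

The mark has stopped at 118° while the hand moved 2° further, and the moment has risen to about 0.3 N m, so the burrs are touching and the pads are slipping. I'll grip slightly harder and turn a little more to confirm it.

Request:
arm_command:
  rows:
    - {"delta_pos": [0, 0, 0], "roll": 0, "jaw": 50}
    - {"delta_pos": [0, 0, 0], "roll": 0.2, "jaw": 50}
    - {"delta_pos": [0, 0, 0], "roll": 0.4, "jaw": 50}
    - {"delta_pos": [0, 0, 0], "roll": 0.4, "jaw": 50}
    - {"delta_pos": [0, 0, 0], "roll": 0.4, "jaw": 50}
  squeeze: 12

```text
time_s: 9.15
ee_pos: [586.8, -64.0, 202.7]
ee_rot: [179.9, 0.0, 103.0]
force: [3.5, 3.7, -2.3]
gripper_width: 59.3
gripper_force: 12.0
```

```bash
python3 s.py; python3 m.py; python3 s.py
```

```text
9.15 [586.82 -63.97 202.75] [1.7995e+02 4.0000e-02 1.0297e+02] q6 -20.29 eff6 0.460 F [ 3.54  3.71 -2.33] T [ 0.773 -0.764  0.495] w 59.3 gf 12.0
mark tool-rel 14.3 world 117.3 peak 130
9.2 [586.81 -63.97 202.74] [1.7995e+02 4.0000e-02 1.0296e+02] q6 -20.29 eff6 0.454 F [ 3.69  3.09 -3.05] T [ 0.655 -0.76   0.443] w 59.2 gf 12.0
```

Torque is about 0.45 N m (about 20 N between the burrs), so the touch lies about 3.8–4.0 clicks in from the start. The target is therefore the first notch in from the start, with a gap of about 2.8–3 clicks. I'm turning back about 71°.

Request:
arm_command:
  rows:
    - {"delta_pos": [0, 0, 0], "roll": -1, "jaw": 50}
    - {"delta_pos": [0, 0, 0], "roll": -2, "jaw": 50}
    - {"delta_pos": [0, 0, 0], "roll": -3, "jaw": 50}
    - {"delta_pos": [0, 0, 0], "roll": -4, "jaw": 50}
    - {"delta_pos": [0, 0, 0], "roll": -5, "jaw": 50}
    - {"delta_pos": [0, 0, 0], "roll": -6, "jaw": 50}
    - {"delta_pos": [0, 0, 0], "roll": -7, "jaw": 50}
    - {"delta_pos": [0, 0, 0], "roll": -8, "jaw": 50}
    - {"delta_pos": [0, 0, 0], "roll": -9, "jaw": 50}
    - {"delta_pos": [0, 0, 0], "roll": -10, "jaw": 50}
    - {"delta_pos": [0, 0, 0], "roll": -11, "jaw": 50}
    - {"delta_pos": [0, 0, 0], "roll": -12, "jaw": 50}
    - {"delta_pos": [0, 0, 0], "roll": -13, "jaw": 50}
    - {"delta_pos": [0, 0, 0], "roll": -13.8, "jaw": 50}
    - {"delta_pos": [0, 0, 0], "roll": -14.2, "jaw": 50}
    - {"delta_pos": [0, 0, 0], "roll": -14.2, "jaw": 50}
    - {"delta_pos": [0, 0, 0], "roll": -14.2, "jaw": 50}

```text
time_s: 10.62
ee_pos: [586.7, -64.1, 203.6]
ee_rot: [-180.0, 0.1, 173.8]
force: [0.7, 2.7, 2.4]
gripper_width: 59.6
gripper_force: 12.0
```

```bash
python3 s.py; python3 m.py
```

```text
10.62 [586.7  -64.14 203.6 ] [-1.7998e+02  9.0000e-02  1.7378e+02] q6 -91.11 eff6 -0.074 F [0.67 2.7  2.43] T [ 0.667 -0.53  -0.027] w 59.6 gf 12.0
mark tool-rel 18.6 world 192.4 peak 134
```

Request:
arm_command:
  rows:
    - {"delta_pos": [0, 0, 0], "roll": 0, "jaw": 100}
    - {"delta_pos": [0, 0, 0], "roll": 0, "jaw": 100}
    - {"delta_pos": [0, 0, 0], "roll": 0, "jaw": 100}
    - {"delta_pos": [0, 0, 0], "roll": 0, "jaw": 100}
    - {"delta_pos": [0, 0, 0], "roll": 0, "jaw": 100}
    - {"delta_pos": [0, 0, 0], "roll": 0, "jaw": 100}
    - {"delta_pos": [0, 0, -20], "roll": 0, "jaw": 100}
    - {"delta_pos": [0, 0, -45], "roll": 0, "jaw": 100}
    - {"delta_pos": [0, 0, -70], "roll": 0, "jaw": 100}
    - {"delta_pos": [0, 0, -88], "roll": -4.6, "jaw": 100}
    - {"delta_pos": [0, 0, -88], "roll": -4.6, "jaw": 100}
    - {"delta_pos": [0, 0, -88], "roll": -4.6, "jaw": 100}
    - {"delta_pos": [0, 0, -88], "roll": -4.6, "jaw": 100}
    - {"delta_pos": [0, 0, -88], "roll": -4.6, "jaw": 100}
    - {"delta_pos": [0, 0, -88], "roll": -4.6, "jaw": 100}
    - {"delta_pos": [0, 0, -88], "roll": -4.6, "jaw": 100}

```text
time_s: 12.0
ee_pos: [586.2, -63.9, 290.8]
ee_rot: [-180.0, -0.0, -163.3]
force: [-0.2, 0.0, -0.6]
gripper_width: 91.4
gripper_force: 0.0
```

```bash
python3 s.py
python3 - <<'E'
from h import *
s,d=wrist(); np.save("w3.npy",d,allow_pickle=True)
for n in("w1","w3"):
    d=np.load(n+".npy",allow_pickle=True).item(); A,S=mark(d,(586.6,-64.6)); k=(A>150)&(A<260); w=np.clip(S-120,0,None)*k; print(n,(w*A).sum()/w.sum(),S[k].max())
cv2.imwrite("pics/w3.png",d["img"])
E
```

```text
12.0 [586.19 -63.91 290.82] [-1.8000e+02 -2.0000e-02 -1.6328e+02] q6 -114.05 eff6 0.003 F [-0.17  0.03 -0.62] T [ 0.161 -0.111  0.011] w 91.4 gf 0.0
w1 214.3832068455959 227.546142578125
w3 193.14796077880834 224.7353515625
```

View pics/w3.png

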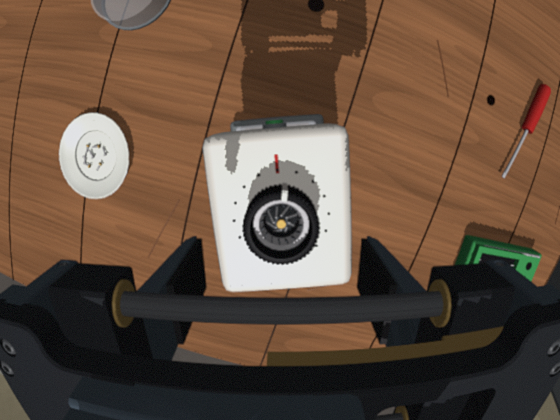

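The mark at (284,195) has gone one notch (about 21–22.5°) clockwise from the start. The collar was turned back 71° from the stiff point, which itself lay about 0.33 click past the touch. That makes the gap about 2.8–3.0 clicks (0.88–0.93 mm), within the band. The fingers are clear and nothing else has moved.

```bash
python3 -c "
from workcell import env
print(env.job_done())"
```

```text
the job is handed in; nothing more can be done
None
```

I turned the collar in until the burrs touched (about 0.45 N m), backed it off to the third notch (estimated gap about 0.9 mm), released it, and handed the job in at 12 s; the hand-in returned no verdict.

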